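# Seat the blank and slide the drill guide to its boring stop

### The arm

A 6-joint arm with a two-finger parallel gripper is mounted at the origin on the work surface. World frame = base frame: x ahead of the robot, y to its left, z up, the work surface at z = 0. Lengths are in m, angles in rad, forces in N, time in s.
With the tool pointing down it reaches from about 0.3 to 0.875 m from the base axis. Payload 6.4 kg.
Tool frame: the origin (TCP) lies on the centre line of the jaws, within the pads' length; the fingertips stand 25 mm ahead of it and the grasp point (between the pads) lies 6 mm ahead of it (ctrl.tips_ahead is the z of the fingertips in the tool frame, in m); z points along the fingers, x is the direction in which the jaws open and shut, and the axes are right-handed (so a half turn about z gives the same grasp; the last joint's range is limited). The gripper opens to 85 mm and grips with 20 to 120 N. Pads are 22 mm wide; open, the fingers measure 114 mm over their backs; the gripper's body (76 mm by 85 mm) begins 54 mm behind the grasp point. The pads swing forward as they close: fully open they stand 13 mm farther back than shut.
Start: joints at [1.117, 0.181, 1.607, -0, 1.354, -0.206], TCP at [0.141, 0.557, 0.256] pointing down, gripper open.
Joint ranges: [-2.99, 2.99], [-0.89, 2.07], [0.3, 2.58], [-1.14, 4.28], [0, 2.63], [-3.12, 3.12]. Speed limits (rad/s): [2.57, 2.57, 3.01, 3.14, 3.14, 3.14].

### API

Orientations are given as a unit quaternion [w, x, y, z].
In Python, from bench import ctrl gives the robot as it stands.
- The arm moves only by the shell command python3 -m pendant 'ROWS'. ROWS is JSON, a list that holds one entry, the list of rows, each a list of 7 numbers: the shift along the tool's x, y, z in m, then the turn, a rotation vector about the tool's x, y, z in rad, then the closure, from -1 (fully open) to 1 (shut). A call has 1 to 10 rows; each row shifts and turns the commanded pose from where the row before left it, along the tool's axes as they then stand; what a row does not reach is not made up. A row lasts 1/10 s, in which the tool goes at most 50 mm and 8.59 degrees, less where a joint would pass 70% of its speed; a pose out of reach is approached as far as the arm can. A call with a gripper value outside its range is refused whole. The fingers move at their own pace and stop on an object; the grip force is fixed at half the most. Time passes only in rows, so rows that do not move let the fingers close. It gives the time, the measured TCP pose, the force and the opening at its end, in the units of the state.
- ctrl.get_obs(): the state, without advancing time (a new reading comes with each control period).
- ctrl.camera(name): name is "scene" or "top" or "wrist"; returns (picture, depth): 384x512x3 uint8, red, green, blue; 384x512 float32, m along the optical axis (not along the pixel's ray), 0 where there is no reading.
- ctrl.calibration(name): a dict with "fov_y" (degrees; the focal length in pixels is half the picture's height over the tangent of half this angle, whatever the lens; pixels are square), "cx", "cy" (the principal point, pixels), "camera_from_world" (4x4, takes a point from world to camera coordinates). Camera axes: x right, y down, z forward; pixel columns grow to the right and rows downward; lengths in m; the calibration is good to about 2 mm. A picture is of the moment at which its call begins: read the wrist's pose just before it. calibration takes no time and is no camera call; for the wrist camera it gives the pose at the moment of the call.
- ctrl.hand_in(): hands the job in, once; it reports no verdict.
The state is a dict: "time_s": time; "q": joint angles; "dq": joint speeds; "joint_efforts": joint torques, N m; "eef_pos": TCP position; "eef_rot": TCP orientation; "wrist_force": force on the tool from outside, world axes, zero at the start; "torque": the same for the moment, N m; "opening": opening from 0.0 (shut) to 1.0 (fully open).
Only numpy, scipy, OpenCV 4.12 (cv2) and the standard library are available. Lean on these libraries where they do the work, as an engineer would, in place of code of your own. Each camera call takes 0.05 s, during which the arm holds its last target.

### The job

Set up the boring jig for the next hole, using only fingertips: push and press, and do not grip or lift anything. First push the wooden blank that lies in the jig's nest endwise until it sits fully home against the end plate; then press the lock button on top of the drill guide and keep it held right down while you slide the guide along its rail from the parking stop all the way up to the boring stop, and there let the button spring back up so that the guide is locked against the stop. Leave the other things on the bench where they are, and finish clear of everything.

Things in the scene. Friction and masses are not known exactly. Their poses are not given: they have to be found in the camera images.
- jig: boring jig fixed on the bench: aluminium plate 205 x 400 x 15 mm with a steel rail. Origin at bench level; x across, away from the robot; y along the rail from parking stop to boring stop (to the robot's left, turned up to 20 deg). In mm: plate x -95..110, y -200..200; rail at x 30, top z 28; nest line x -50, floor z 15, fences x -78..-66 and -34..-22, y -125..15, top z 27
- home_face (a point): centre of the face (looking to jig +y) of the steel end plate that the blank must be pushed against, 27 mm above the bench; axes as the jig's. The end plate is 56 mm wide (jig x), 14 mm thick, its top 35 mm above the bench
- guide (a joint): position of the drill guide along the rail, m: 0 at the start, locked at the parking stop; grows towards the boring stop (jig +y). Friction about 2 N; it cannot leave the rail. The travel differs from case to case (60 to 150 mm): it is the jig-y distance from guide_face to bore_face
- guide_face (a point): on the drill guide, centre of its end face towards the boring stop, 50 mm above the bench, on the rail's line; axes as the jig's. The guide: green saddle 90 x 90 mm, top 62 mm above the bench, lock button in the middle of its top (45 mm behind this face), and an aluminium arm 40 mm wide reaching over the nest, 44 to 58 mm high, with a steel drill bush 20 mm across up to 61 mm
- lock_button (a joint): how far the lock button is pressed down, m: 0 up (locks), 0.010 fully down. A spring: 4 N at first, 7 N at 5 mm, 10 N at 10 mm. Beyond 5 mm the latch leaves the stop's tongue and the guide is free. With the button up the latch blocks the guide about 30 mm short of the boring stop; let go within 2 mm of that stop it latches and rises fully
- button_top (a point): centre of the lock button's flat ribbed top; moves with the button. A steel key 40 mm (jig x) by 46 mm (jig y) in a well of 43 x 49 mm in the guide's top. Released its top is 66 mm above the bench, 4 mm proud of the guide; fully down 6 mm below the guide's top, so that the well's walls stand round the fingertip
- bore_face (a point): on the boring stop, centre of its face towards the guide, 50 mm above the bench. The guide is home when guide_face meets this point. The stop: dark steel block 80 (jig x) x 35 x 58 mm high, clamped on the rail, with a slotted steel tongue 32 mm long towards the guide. The parking stop at the guide's other end is alike
- blank: the loose wooden blank in the nest, 30 x 200 x 24 mm, 0.1 kg, its length along its y (jig y). Origin at the centre of its underside, 15 mm above the bench. It lies between the fences with 1 mm of play at each side and starts 25 to 60 mm short of the end plate
- blank_foot (a point): centre of the blank's end face that goes against the end plate (jig -y end)
- blank_butt (a point): centre of the blank's other end face (jig +y end), 27 mm above the bench: the face to push. It stands clear of the fences, still 55 mm beyond them when the blank is home
- sand_block: cork sanding block, 105 x 62 x 27 mm, lying on the bench in front of the jig; loose, to be left alone
- pencil: flat carpenter's pencil, 170 x 11 x 7 mm, lying on the bench in front of the jig; loose, to be left alone
- collar: small steel depth collar, 24 mm across and 13 mm high, standing on the jig's base plate behind the rail; loose, to be left alone
- spare_a: spare wooden blank, 200 x 30 x 24 mm, lying on the bench behind the jig (not the one in the nest); loose, to be left alone
- spare_b: second spare wooden blank of the same size, beside spare_a; loose, to be left alone
- glue: white glue bottle, 56 mm across and 130 mm high, on the left of the bench; loose, to be left alone
- mallet: wooden mallet, 260 mm long, lying on the left of the bench; loose, to be left alone
- brush: bench brush, 240 mm long, lying on the right of the bench; loose, to be left alone

How it is judged:
By the outcome, as a careful person would: the job done as asked, in the order asked, and still so for the second after the job is handed in, with the robot touching nothing.
It also fails if it takes over 45 s, if anything falls off the work surface, if the arm or the gripper's body presses on something with over 40 N, if the wrist force passes 120 N, or if a joint passes its speed limit or range.

## Working session

There is one attempt and no reset: what is moved stays moved. The work goes in short steps, Python scripts to look and compute and a shell command to move; the robot and the scene stay as the last step left them, time stands still between calls to the robot, and variables do not carry over. Pictures are saved under pics/ and viewed, and the job is handed in when it is done.

```bash
mkdir -p pics; ls
python3 - <<'E'
from bench import ctrl
import cv2
print(ctrl.get_obs(), ctrl.tips_ahead)
for n in ("scene","top","wrist"):
    c=ctrl.calibration(n); print(n,c)
    p,d=ctrl.camera(n); cv2.imwrite(f"pics/a_{n}.png",p[:,:,::-1])
    import numpy as np; np.savez(f"a_{n}.npz",p=p,d=d,T=c["camera_from_world"],f=c["fov_y"],cx=c["cx"],cy=c["cy"])
E
```

```text
pics
{'time_s': 0.0, 'q': array([ 1.11669171e+00,  1.81508000e-01,  1.60801372e+00,  1.19591786e-05,
        1.35378967e+00, -2.06315253e-01]), 'dq': array([-0.00033309, -0.00051209,  0.00031396, -0.00023125,  0.00076034,
       -0.00077725]), 'joint_efforts': array([-8.89229723e-04, -4.44873869e+01, -3.51331115e+01, -3.15723782e-04,
        9.26148175e-03,  2.88216904e-05]), 'eef_pos': array([0.14078633, 0.55697545, 0.25539993]), 'eef_rot': array([ 3.72562907e-04,  7.89070032e-01,  6.14302650e-01, -7.74435506e-04]), 'wrist_force': array([ 0.90484758,  0.13931866, -1.04421874]), 'torque': array([-0.06701136, -0.05497565,  0.00368809]), 'opening': 1.000186877770487} 0.025
scene {'fov_y': 48.47605403802825, 'cx': 254.2039128754372, 'cy': 193.47156223112808, 'camera_from_world': array([[ 0.87048375,  0.4920945 , -0.01005192, -0.52576241],
       [ 0.41756582, -0.74915094, -0.51420973, -0.18785103],
       [-0.26057018,  0.44341388, -0.85760557,  1.49286759],
       [ 0.        ,  0.        ,  0.        ,  1.        ]])}
top {'fov_y': 46.02800669353101, 'cx': 255.71666710047026, 'cy': 195.01902282553021, 'camera_from_world': array([[-0.0159947 , -0.99979715, -0.01224062,  0.04872105],
       [-0.99661869,  0.01692823, -0.08040289,  0.60646102],
       [ 0.08059379,  0.01091321, -0.99668728,  1.2559094 ],
       [ 0.        ,  0.        ,  0.        ,  1.        ]])}
wrist {'fov_y': 63.47927876949782, 'cx': 259.4031652938214, 'cy': 198.70996662011464, 'camera_from_world': array([[ 0.24558242,  0.9693726 , -0.00245675, -0.57347827],
       [ 0.91633861, -0.23131841,  0.32682616, -0.04264476],
       [ 0.31624803, -0.08251397, -0.94508128,  0.38057936],
       [ 0.        ,  0.        ,  0.        ,  1.        ]])}
```

View pics/a_top.png

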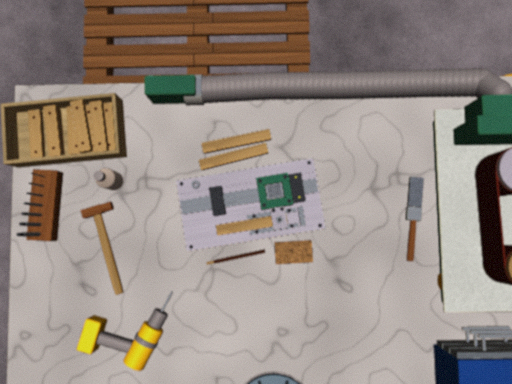

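View pics/a_scene.png

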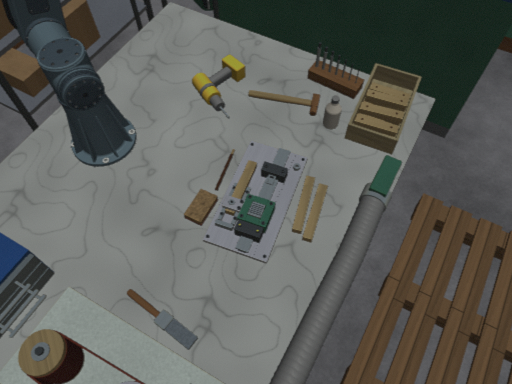

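View pics/a_wrist.png

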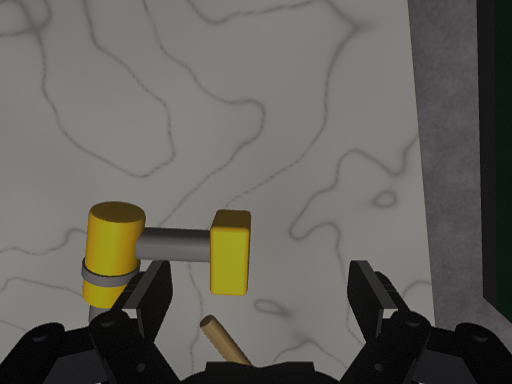

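The top view shows the jig centred at about (250,205). The guide is at (275,190), the boring stop at (217,200) and the blank's butt at about (217,230). I'll work out rough coordinates, then bring the wrist camera over it.

```bash
cat > h.py <<'E'
import numpy as np, cv2
from scipy.spatial.transform import Rotation as R
def load(fn): 
    z=np.load(fn); return {k:z[k] for k in z}
def fpx(D): return 192/np.tan(np.radians(float(D['f']))/2)
def ray(D,u,v):
    T=D['T']; Rm=T[:3,:3]; c=-Rm.T@T[:3,3]
    d=Rm.T@np.array([(u-D['cx'])/fpx(D),(v-D['cy'])/fpx(D),1.]); return c,d
def onplane(D,u,v,z):
    c,d=ray(D,u,v); return c+d*(z-c[2])/d[2]
def bydepth(D,u,v):
    c,d=ray(D,u,v); return c+d*D['d'][int(round(v)),int(round(u))]
def proj(D,p):
    T=D['T']; q=T[:3,:3]@np.asarray(p)+T[:3,3]; return np.array([D['cx'],D['cy']])+fpx(D)*q[:2]/q[2]
def cloud(D):
    v,u=np.mgrid[0:384,0:512]; z=D['d']; f=fpx(D)
    P=np.stack([(u-D['cx'])/f*z,(v-D['cy'])/f*z,z],-1)
    T=D['T']; return (P-T[:3,3])@T[:3,:3]
def snap(name,tag):
    from bench import ctrl
    c=ctrl.calibration(name); p,d=ctrl.camera(name); cv2.imwrite(f"pics/{tag}.png",p[:,:,::-1])
    np.savez(tag+".npz",p=p,d=d,T=c["camera_from_world"],f=c["fov_y"],cx=c["cx"],cy=c["cy"])
    return load(tag+".npz")
E
python3 - <<'E'
from h import *
D=load("a_top.npz")
for n,u,v,z in [("plateTL",180,180,.015),("TR",310,160,.015),("BR",322,228,.015),("BL",190,248,.015),("button",275,190,.066),("stop",217,200,.058),("butt",217,230,.035)]:
    print(n,onplane(D,u,v,z).round(3),bydepth(D,u,v).round(3))
i=cv2.imread("pics/a_top.png")[140:270,160:340]; cv2.imwrite("pics/a_topz.png",cv2.resize(i,None,fx=4.4,fy=4.4,interpolation=cv2.INTER_CUBIC))
E
```

```text
plateTL [0.655 0.255 0.015] [0.654 0.255 0.019]
TR [ 0.706 -0.118  0.015] [ 0.706 -0.118  0.018]
BR [ 0.511 -0.147  0.015] [ 0.511 -0.147  0.015]
BL [0.461 0.227 0.015] [0.461 0.227 0.016]
button [ 0.617 -0.015  0.066] [ 0.617 -0.015  0.068]
stop [0.593 0.145 0.058] [0.592 0.145 0.06 ]
butt [0.51  0.148 0.035] [0.51  0.148 0.043]
```

View pics/a_topz.png

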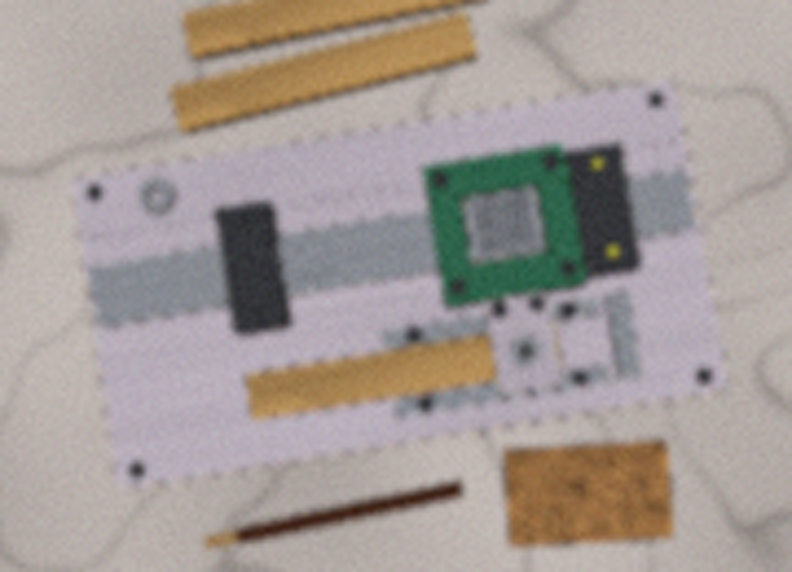

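```bash
python3 -m pendant '[[[-0.031,0.0364,0,0,0,0,-1],[-0.031,0.0364,0,0,0,0,-1],[-0.031,0.0364,0,0,0,0,-1],[-0.031,0.0364,0,0,0,0,-1],[-0.031,0.0364,0,0,0,0,-1],[-0.031,0.0364,0,0,0,0,-1],[-0.031,0.0364,0,0,0,0,-1],[-0.031,0.0364,0,0,0,0,-1],[-0.031,0.0364,0,0,0,0,-1],[-0.031,0.0364,0,0,0,0,-1]]]'
python3 -m pendant '[[[-0.031,0.0364,0,0,0,0,-1],[-0.031,0.0364,0,0,0,0,-1],[-0.031,0.0364,0,0,0,0,-1],[0,0,0,0,0,-0.128,-1],[0,0,0,0,0,-0.128,-1],[0,0,0,0,0,-0.128,-1],[0,0,0,0,0,0,-1],[0,0,0,0,0,0,-1]]]'
python3 - <<'E'
from h import *
D=snap("wrist","b_wrist")
E
```

```text
time_s: 1.15
eef_pos: [0.4185, 0.1658, 0.2563]
eef_rot: [0.0, 0.789, 0.614, 0.0]
wrist_force: [0.3, 0.1, 0.5]
opening: 1.001
time_s: 1.95
eef_pos: [0.5008, 0.0508, 0.2561]
eef_rot: [-0.0, 0.659, 0.752, -0.0]
wrist_force: [0.1, 0.8, 0.0]
opening: 1.0
```

View pics/b_wrist.png

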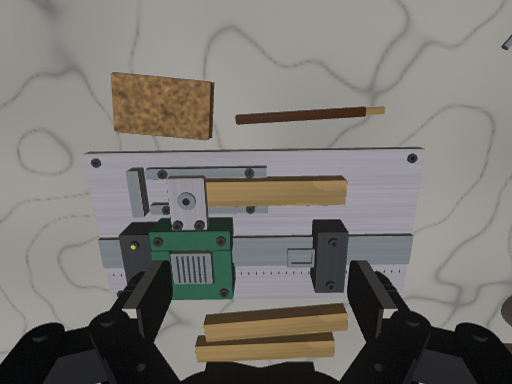

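The wrist view shows the nest row at v≈190, with the blank's butt at (346,190) and the end plate at (136,192). The guide is green at (192,265), its button at (190,268), and the boring stop is at (330,255). Next I'll measure these.

Run:
```python
from h import *
D=load("b_wrist.npz"); P=cloud(D); hsv=cv2.cvtColor(D['p'],cv2.COLOR_RGB2HSV)
H,S,V=[hsv[...,i].astype(int) for i in range(3)]
v,u=np.mgrid[0:384,0:512]
def pts(m): return P[m&(D['d']>0)]
# jig axis guess: y dir 97.8deg
def rect(m,name):
    q=pts(m); print(name,len(q),"z med",np.median(q[:,2]).round(4))
    r=cv2.minAreaRect((q[:,:2]*1000).astype(np.float32)); print("  ",np.round(r[0],1),np.round(r[1],1),round(r[2],2))
    return r
top=lambda z,t=.004: abs(P[...,2]-z)<t
green=(H>40)&(H<90)&(S>80)
rect(green&top(.062),"green")
wood=(H>8)&(H<25)&(S>80)&(v>170)&(v<215)&(u>200)&(u<355)
rect(wood&top(.039),"blank")
rect((V<70)&(u>305)&(u<350)&(v>215)&top(.058,.005),"stop")
m=(D['d']>0)&top(.015,.003)&(v>140)&(v<240)&(u>80)&(u<430)
rect(m,"plate?")
rect((u>125)&(u<150)&(v>160)&(v<220)&top(.035,.004),"endplate")
i=cv2.resize(D['p'][140:310,85:365,::-1],None,fx=2.8,fy=2.8,interpolation=cv2.INTER_CUBIC);cv2.imwrite("pics/b_z.png",i)
```

```text
green 3006 z med 0.0611
   [616.8 -12.8] [90.4 90.1] 8.53
blank 3485 z med 0.038
   [523.3  72.1] [ 30.4 158.5] 8.47
stop 1816 z med 0.057
   [592.6 145.7] [79.4 35.1] 8.24
plate? 16819 z med 0.014
   [536.2  48.3] [108.8 399.5] 8.4
endplate 590 z med 0.0341
   [547.  -88.5] [55.6 14.4] 8.43
```

View pics/b_z.png

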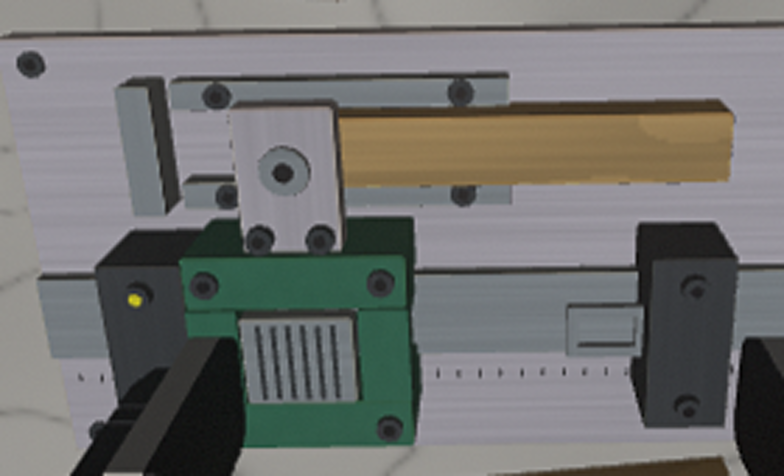

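Measured in jig-aligned axes:

| Item | Measurement |
|---|---|
| Jig yaw | 8.45° |
| Guide travel | ≈97.7 mm |
| Blank short of home | ≈34.6 mm |
| Nest line | X=528 |
| Blank's butt | Y=73.7 |

Now I'll move beyond the butt with the fingers shut and go down.

```bash
python3 -m pendant '[[[0,0,0,0,0,-0.016,1],[0.046,0.0083,0,0,0,0,1],[0.046,0.0083,0,0,0,0,1],[0.046,0.0083,0,0,0,0,1],[0,0,0.045,0,0,0,1],[0,0,0.045,0,0,0,1],[0,0,0.04,0,0,0,1],[0,0,0,0,0,0,1],[0,0,0,0,0,0,1],[0,0,0,0,0,0,1]]]'
python3 - <<'E'
from h import *
snap("wrist","c_wrist")
snap("scene","c_scene")
i=cv2.imread("pics/c_scene.png")[120:280,160:340]; cv2.imwrite("pics/c_sz.png",cv2.resize(i,None,fx=3.7,fy=3.7,interpolation=cv2.INTER_CUBIC))
E
```

```text
time_s: 3.0
eef_pos: [0.5065, 0.1911, 0.129]
eef_rot: [0.001, 0.651, 0.759, 0.002]
wrist_force: [-0.1, 0.1, 0.7]
opening: 0.003
```

View pics/c_wrist.png

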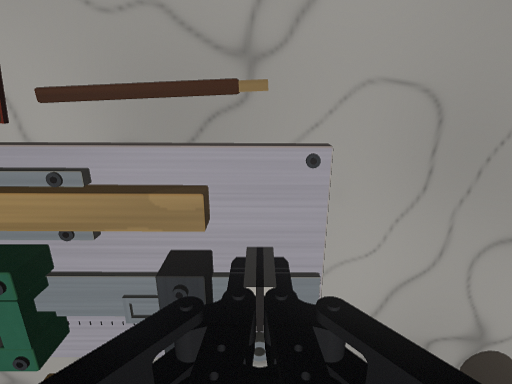

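View pics/c_sz.png

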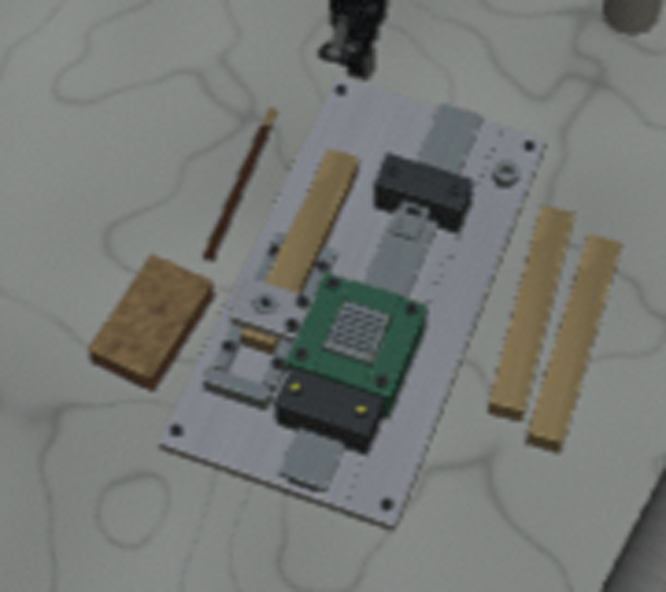

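The fingers are shut and stand over the plate beyond the butt, which is at (208,208) with the tips at (260,250). The way down is clear, so I'll descend and approach.

```bash
python3 -m pendant '[[[0,-0.001,0.041,0,0,0,1],[0,0,0.041,0,0,0,1],[0,0,0,0,0,0,1],[-0.015,0,0,0,0,0,1],[-0.01,0,0,0,0,0,1],[-0.01,0,0,0,0,0,1],[-0.008,0,0,0,0,0,1],[-0.006,0,0,0,0,0,1],[-0.004,0,0,0,0,0,1],[0,0,0,0,0,0,1]]]'
python3 - <<'E'
from h import *
from bench import ctrl
p=ctrl.get_obs()['eef_pos']*1000; print(.9891*p[0]+.1469*p[1],-.1469*p[0]+.9891*p[1],p[2])
snap("wrist","d_wrist")
E
```

```text
time_s: 4.1
eef_pos: [0.5118, 0.1378, 0.0444]
eef_rot: [0.0, 0.652, 0.759, -0.0]
wrist_force: [0.3, -0.3, -0.1]
opening: -0.003
526.414931585551 61.08077673638306 44.367509997984946
```

View pics/d_wrist.png

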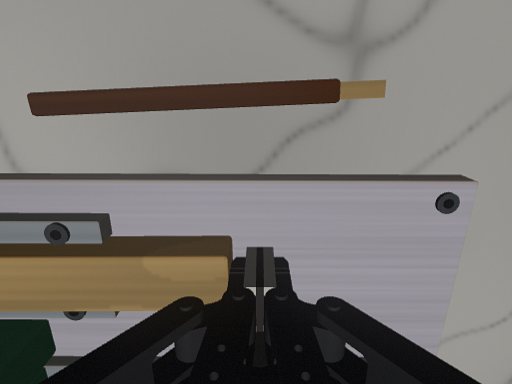

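```bash
cat > m.py <<'E'
from h import *
import sys
def butt(D,v0,v1,u1=400):
    P=cloud(D); hsv=cv2.cvtColor(D['p'],cv2.COLOR_RGB2HSV)
    v,u=np.mgrid[0:384,0:512]
    m=(hsv[...,0]>8)&(hsv[...,0]<25)&(hsv[...,1]>80)&(abs(P[...,2]-.038)<.004)&(v>v0)&(v<v1)&(u<u1)&(D['d']>0)
    q=P[m]*1000; X=.9891*q[:,0]+.1469*q[:,1]; Y=-.1469*q[:,0]+.9891*q[:,1]
    print("X",X.min(),X.max(),"Y",np.sort(Y)[-30:][[0,10,20,29]],"z",np.median(q[:,2]))
E
python3 - <<'E'
from m import *
butt(load("b_wrist.npz"),170,215,355); butt(load("c_wrist.npz"),150,250); D=load("d_wrist.npz"); butt(D,225,340,250)
P=cloud(D)*1000
for u in range(228,290,4):
    q=P[255,u]; print(u,(.9891*q[0]+.1469*q[1]).round(1),(-.1469*q[0]+.9891*q[1]).round(1),q[2].round(1))
E
```

```text
X 513.0120184763999 543.444826823017 Y [71.91533878 72.31093032 72.91737277 73.74858037] z 37.98673809986857
X 512.9167704144088 543.0963802109543 Y [74.00300825 74.06822063 74.13585218 74.40583998] z 38.13643093178736
X 511.5747905276337 542.8830986601535 Y [45.72521819 45.92919845 46.06552773 46.22715527] z 38.0953314956222
228 513.6 46.0 34.7
232 523.2 46.1 17.6
236 524.8 48.0 14.8
240 525.5 50.0 13.5
244 525.0 52.2 14.3
248 515.5 55.0 31.2
252 515.3 56.9 31.6
256 516.1 58.8 30.1
260 516.0 60.7 30.2
264 515.9 62.6 30.5
268 515.7 64.5 30.8
272 515.6 66.4 31.0
276 525.6 69.4 13.2
280 524.3 71.3 15.4
284 524.9 73.6 14.4
288 524.9 75.7 14.3
```

The blank has moved 28 mm, which puts the butt at Y=46.1, and about 7 mm remain. I'll press on in small steps and watch the force.

```bash
python3 -m pendant '[[[-0.002,0.001,0,0,0,0,1],[-0.002,0,0,0,0,0,1],[-0.002,0,0,0,0,0,1],[-0.001,0,0,0,0,0,1],[0,0,0,0,0,0,1]]]'
python3 -m pendant '[[[-0.001,0,0,0,0,0,1],[0,0,0,0,0,0,1]]]'
python3 -m pendant '[[[-0.001,0,0,0,0,0,1],[0,0,0,0,0,0,1]]]'
```

```text
time_s: 4.65
eef_pos: [0.5137, 0.1315, 0.0442]
eef_rot: [-0.0, 0.651, 0.759, -0.0]
wrist_force: [0.7, -0.3, -0.5]
opening: -0.004
time_s: 4.85
eef_pos: [0.5138, 0.1305, 0.0443]
eef_rot: [-0.0, 0.651, 0.759, -0.0]
wrist_force: [-0.8, -0.4, -0.5]
opening: -0.004
time_s: 5.05
eef_pos: [0.5139, 0.1302, 0.0443]
eef_rot: [-0.0, 0.651, 0.759, 0.0]
wrist_force: [-0.4, 5.5, -0.2]
opening: -0.001
```

```bash
python3 -m pendant '[[[-0.001,0,0,0,0,0,1],[0,0,0,0,0,0,1]]]'
python3 - <<'E'
from h import *
from bench import ctrl
p=ctrl.get_obs()['eef_pos']*1000; print(.9891*p[0]+.1469*p[1],-.1469*p[0]+.9891*p[1],p[2])
E
```

```text
time_s: 5.25
eef_pos: [0.5139, 0.1301, 0.0443]
eef_rot: [-0.001, 0.651, 0.759, 0.001]
wrist_force: [-1.0, 9.5, 0.3]
opening: 0.003
527.3715492758122 53.14632924837565 44.3161108529555
```

The force rose to 9.5 N with no further motion, so the blank is against the plate. I'll back off, rise, and check the gap from above.

```bash
python3 -m pendant '[[[0.01,0,0,0,0,0,1],[0.02,0,0,0,0,0,1],[0,0,-0.045,0,0,0,1],[0,0,-0.05,0,0,0,1],[0,0,-0.05,0,0,0,1],[-0.045,0,-0.02,0,0,0,1],[-0.045,0,0,0,0,0,1],[-0.045,0,0,0,0,0,1],[0,0,0,0,0,0,1],[0,0,0,0,0,0,1]]]'
python3 - <<'E'
from m import *
D=snap("wrist","e_wrist")
snap("scene","e_scene")
butt(D,0,384)
E
```

```text
time_s: 6.25
eef_pos: [0.53, 0.024, 0.2092]
eef_rot: [-0.0, 0.652, 0.758, -0.0]
wrist_force: [0.1, 0.3, 0.6]
opening: -0.002
X 512.8234599143873 543.3017932851907 Y [37.11799837 37.40603118 37.88437314 38.88136197] z 37.995506700626166
```

View pics/e_wrist.png

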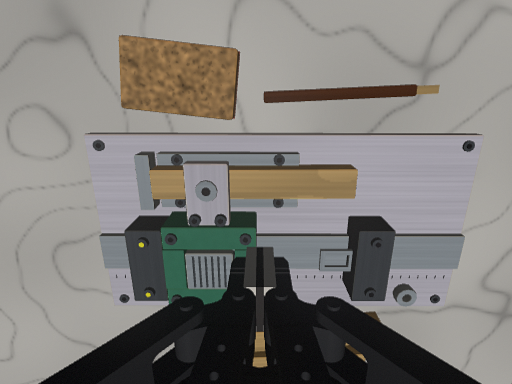

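The blank's foot now touches the end plate at (152,182). Next I'll refine the guide, button and stop from this view.

Run:
```python
from h import *
J=lambda q:(.9891*q[...,0]+.1469*q[...,1],-.1469*q[...,0]+.9891*q[...,1])
for fn in ("b_wrist","e_wrist"):
    D=load(fn+".npz"); P=cloud(D)*1000; hsv=cv2.cvtColor(D['p'],cv2.COLOR_RGB2HSV); H,S,V=[hsv[...,i].astype(int) for i in range(3)]
    v,u=np.mgrid[0:384,0:512]; X,Y=J(P); ok=D['d']>0
    g=ok&(H>40)&(H<90)&(S>80)&(abs(P[...,2]-61.5)<4)
    print(fn,"guide Y",np.percentile(Y[g],[0.3,99.7]),"X",np.percentile(X[g],[.3,99.7]))
    b=ok&(abs(P[...,2]-65.5)<2.3)&(S<60)&(abs(X-608)<35)&(abs(Y+103)<35)
    print(" button",b.sum(),np.percentile(X[b],[1,99]),np.percentile(Y[b],[1,99]),np.median(P[...,2][b]))
    s=ok&(V<80)&(abs(P[...,2]-57)<3)&(Y>0)&(X>560)&(X<655)&(Y<100)
    print(" stop Y",np.percentile(Y[s],[.5,99.5]),np.percentile(X[s],[.5,99.5]))
from bench import ctrl
p=ctrl.get_obs()['eef_pos']*1000; print(J(p),p[2])
```

```text
b_wrist guide Y [-147.63129757  -58.39652512] X [563.31746493 652.55695069]
 button 1285 [574.47787157 638.03403172] [-134.5197197   -69.88951138] 65.16909611858453
 stop Y [39.82386076 74.04368452] [568.33043196 647.81277667]
e_wrist guide Y [-148.13288123  -58.99342082] X [563.45863852 647.04074417]
 button 1638 [574.33596761 627.97457663] [-136.331889    -70.17870242] 65.21419181934937
 stop Y [39.74995257 73.92608097] [568.1826976  647.38715978]
(np.float64(527.7164274883652), np.float64(-52.458690031568665)) 209.00264538696464
```

```bash
python3 -m pendant '[[[-0.025,0.040,0,0,0,0,1],[-0.0255,0.040,0,0,0,0,1],[0,0,0.045,0,0,0,1],[0,0,0.045,0,0,0,1],[0,0,0.02,0,0,0,1],[0,0,0,0,0,0,1],[0,0,0,0,0,0,1]]]'
python3 - <<'E'
from h import *
from bench import ctrl
p=ctrl.get_obs()['eef_pos']*1000; print(.9891*p[0]+.1469*p[1],-.1469*p[0]+.9891*p[1],p[2])
E
```

```text
time_s: 7.05
eef_pos: [0.617, -0.0117, 0.0996]
eef_rot: [-0.0, 0.651, 0.759, -0.0]
wrist_force: [0.6, 0.6, 0.9]
opening: 0.005
608.5166532636991 -102.18077400812541 99.57433312649334
```

```bash
python3 -m pendant '[[[0,0,0.005,0,0,0,1],[0,0,0.003,0,0,0,1],[0,0,0.002,0,0,0,1],[0,0,0,0,0,0,1]]]'
python3 -m pendant '[[[0,0,0.003,0,0,0,1],[0,0,0.003,0,0,0,1],[0,0,0,0,0,0,1]]]'
python3 - <<'E'
from h import *
snap("wrist","f_wrist")
snap("scene","f_scene")
i=cv2.imread("pics/f_scene.png")[120:280,160:340]; cv2.imwrite("pics/f_sz.png",cv2.resize(i,None,fx=3.7,fy=3.7,interpolation=cv2.INTER_CUBIC))
E
```

```text
time_s: 7.45
eef_pos: [0.6176, -0.0129, 0.0904]
eef_rot: [0.001, 0.651, 0.759, 0.001]
wrist_force: [1.3, 0.8, 3.9]
opening: -0.002
time_s: 7.75
eef_pos: [0.6176, -0.013, 0.0841]
eef_rot: [0.001, 0.651, 0.759, 0.001]
wrist_force: [-1.1, 2.1, 8.4]
opening: -0.002
```

View pics/f_wrist.png

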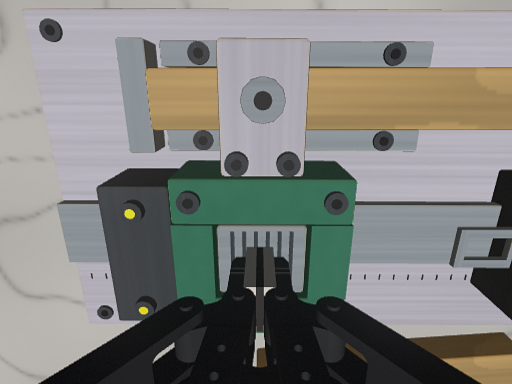

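View pics/f_sz.png

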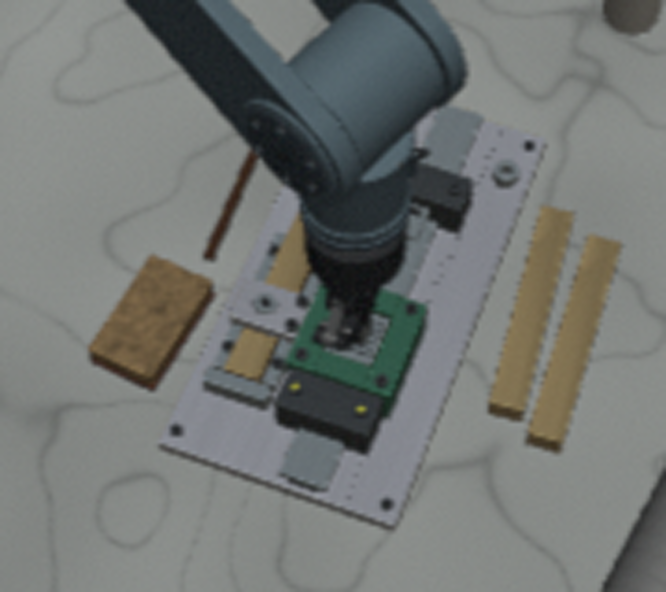

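The tips are on the button near (260,260) in the wrist view. It is about 7 mm down, matching the spring force of 8.4 N, and the blank is still home. I'll press to the bottom.

```bash
python3 -m pendant '[[[0,0,0.003,0,0,0,1],[0,0,0.001,0,0,0,1],[0,0,0,0,0,0,1]]]'
python3 -m pendant '[[[0,0,0.001,0,0,0,1],[0,0,0,0,0,0,1]]]'
python3 -m pendant '[[[0,0,0.001,0,0,0,1],[0,0,0,0,0,0,1]]]'
```

```text
time_s: 8.15
eef_pos: [0.6177, -0.0131, 0.081]
eef_rot: [0.001, 0.651, 0.759, 0.0]
wrist_force: [-2.3, 1.4, 11.4]
opening: -0.001
time_s: 8.35
eef_pos: [0.6178, -0.0133, 0.0809]
eef_rot: [0.001, 0.651, 0.759, 0.0]
wrist_force: [-6.0, 0.1, 18.3]
opening: 0.003
time_s: 8.55
eef_pos: [0.6179, -0.0135, 0.0808]
eef_rot: [0.001, 0.651, 0.759, 0.0]
wrist_force: [-8.4, 0.6, 24.0]
opening: -0.002
```

The button is fully down: z has stopped at 80.8 mm, with 24 N against the 10 N spring. Now I'll slide the guide, checking the force as it goes.

```bash
python3 -m pendant '[[[0.003,0,0,0,0,0,1],[0.004,0,0,0,0,0,1],[0.005,0,0,0,0,0,1],[0.006,0,0,0,0,0,1],[0.006,0,0,0,0,0,1]]]'
```

```text
time_s: 9.05
eef_pos: [0.6144, 0.0093, 0.0809]
eef_rot: [0.002, 0.651, 0.759, -0.0]
wrist_force: [-8.5, -4.4, 22.3]
opening: -0.004
```

```bash
python3 -m pendant '[[[0.006,0,0,0,0,0,1],[0.006,0,0,0,0,0,1],[0.006,0,0,0,0,0,1],[0.006,0,0,0,0,0,1]]]'
```

```text
time_s: 9.45
eef_pos: [0.6109, 0.0333, 0.0809]
eef_rot: [0.002, 0.651, 0.759, -0.0]
wrist_force: [-8.5, -3.6, 23.0]
opening: 0.0
```

```bash
python3 -m pendant '[[[0.006,0,0,0,0,0,1],[0.006,0,0,0,0,0,1],[0.006,0,0,0,0,0,1],[0.006,0,0,0,0,0,1],[0.006,0,0,0,0,0,1],[0.006,0,0,0,0,0,1],[0.004,0,0,0,0,0,1]]]'
python3 - <<'E'
from h import *
D=snap("wrist","g_wrist")
E
```

```text
time_s: 10.15
eef_pos: [0.6049, 0.0733, 0.0809]
eef_rot: [0.002, 0.651, 0.759, 0.0]
wrist_force: [-8.3, -3.6, 22.3]
opening: 0.001
```

View pics/g_wrist.png

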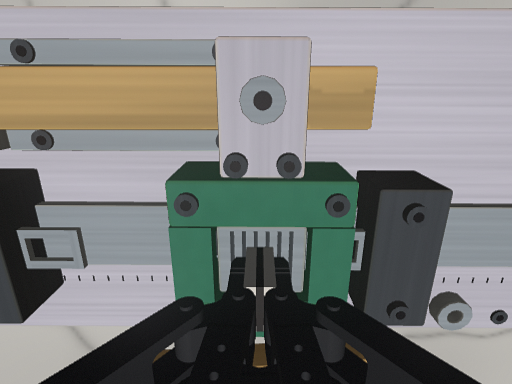

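The guide is moving with the tips, and about 10 mm remain to the stop (its face is at u≈358).

```bash
python3 -m pendant '[[[0.003,0,0,0,0,0,1],[0.002,0,0,0,0,0,1],[0.002,0,0,0,0,0,1],[0.001,0,0,0,0,0,1]]]'
python3 -m pendant '[[[0.001,0,0,0,0,0,1],[0.001,0,0,0,0,0,1]]]'
python3 -m pendant '[[[0.001,0,0,0,0,0,1],[0,0,0,0,0,0,1]]]'
```

```text
time_s: 10.6
eef_pos: [0.6037, 0.081, 0.0809]
eef_rot: [0.002, 0.651, 0.759, 0.0]
wrist_force: [-8.3, -3.3, 23.1]
opening: -0.002
time_s: 10.8
eef_pos: [0.6035, 0.0829, 0.0809]
eef_rot: [0.002, 0.651, 0.759, 0.0]
wrist_force: [-6.2, -2.9, 22.8]
opening: 0.0
time_s: 11.0
eef_pos: [0.6033, 0.084, 0.0809]
eef_rot: [0.002, 0.651, 0.759, 0.0]
wrist_force: [-6.9, -2.2, 22.8]
opening: 0.002
```

```bash
python3 -m pendant '[[[0.001,0,0,0,0,0,1],[0,0,0,0,0,0,1]]]'
python3 -m pendant '[[[0.001,0,0,0,0,0,1],[0,0,0,0,0,0,1]]]'
python3 - <<'E'
from h import *
D=snap("wrist","h_wrist")
E
```

```text
time_s: 11.2
eef_pos: [0.6032, 0.0845, 0.0808]
eef_rot: [0.002, 0.651, 0.759, 0.0]
wrist_force: [-8.3, -5.5, 23.0]
opening: -0.001
time_s: 11.4
eef_pos: [0.6032, 0.0846, 0.0809]
eef_rot: [0.003, 0.651, 0.759, -0.0]
wrist_force: [-7.1, -8.0, 22.7]
opening: -0.002
```

View pics/h_wrist.png

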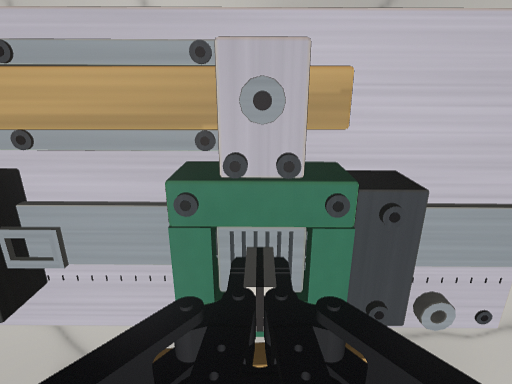

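The guide meets the stop: motion ended at 0.0846 while the force kept rising. I'll push slightly more, then lift straight up.

```bash
python3 -m pendant '[[[0.0005,0,0,0,0,0,1],[0,0,-0.004,0,0,0,1],[0,0,-0.006,0,0,0,1],[0,0,-0.01,0,0,0,1],[0,0,-0.03,0,0,0,1],[0,0,-0.05,0,0,0,1],[0,0,-0.05,0,0,0,1],[0,-0.045,0,0,0,0,1],[0,-0.045,0,0,0,0,1],[0,0,0,0,0,0,1]]]'
python3 - <<'E'
from h import *
D=snap("wrist","i_wrist"); snap("top","i_top")
J=lambda q:(.9891*q[...,0]+.1469*q[...,1],-.1469*q[...,0]+.9891*q[...,1])
P=cloud(D)*1000; hsv=cv2.cvtColor(D['p'],cv2.COLOR_RGB2HSV); H,S,V=[hsv[...,i].astype(int) for i in range(3)]
X,Y=J(P); ok=D['d']>0
g=ok&(H>40)&(H<90)&(S>80)&(abs(P[...,2]-61.5)<4)
print("guide Y",np.percentile(Y[g],[0.3,99.7]))
s=ok&(V<80)&(abs(P[...,2]-57)<3)&(Y>30)&(X>560)&(X<655)&(Y<100)
print("stop Y",np.percentile(Y[s],[.5,99.5]))
b=ok&(S<60)&(abs(X-608)<12)&(abs(Y+5)<18); print("button z",np.percentile(P[...,2][b],[5,25,50,75,95]))
E
```

```text
time_s: 12.45
eef_pos: [0.5057, 0.0742, 0.225]
eef_rot: [-0.003, 0.651, 0.759, -0.002]
wrist_force: [-0.3, -0.3, -0.3]
opening: 0.002
guide Y [-49.73377219  39.62037898]
stop Y [32.66417361 74.04172248]Traceback (most recent call last):
  File "<stdin>", line 10, in <module>
    return _quantile_unchecked(
        a, q, axis, out, overwrite_input, method, keepdims, weights)
    return _ureduce(a,
                    func=_quantile_ureduce_func,
    ...<5 lines>...
                    overwrite_input=overwrite_input,
                    method=method)
    r = func(a, **kwargs)
    result = _quantile(arr,
                       quantiles=q,
    ...<2 lines>...
                       out=out,
                       weights=wgt)
    slices_having_nans = np.isnan(arr[-1, ...])
                                  ~~~^^^^^^^^^
IndexError: index -1 is out of bounds for axis 0 with size 0
```

View pics/i_wrist.png

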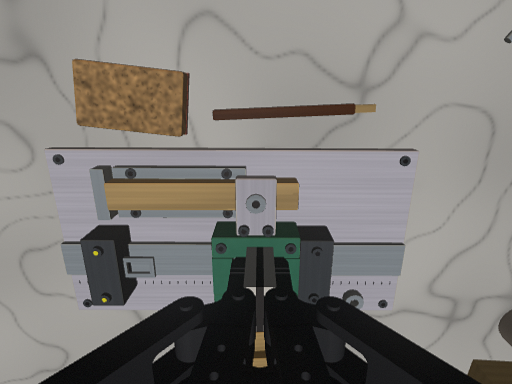

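The guide's face and the stop's face coincide at Y≈39.6. I'll move aside so I can see the button's height.

```bash
python3 -m pendant '[[[0.045,0,-0.01,0,0,0,1],[0.045,0,0,0,0,0,1],[0.045,0,0,0,0,0,1],[0,0,0,0,0,0,1],[0,0,0,0,0,0,1]]]'
python3 - <<'E'
from m import *
D=snap("wrist","j_wrist")
P=cloud(D)*1000; X=.9891*P[...,0]+.1469*P[...,1]; Y=-.1469*P[...,0]+.9891*P[...,1]
hsv=cv2.cvtColor(D['p'],cv2.COLOR_RGB2HSV); H,S,V=[hsv[...,i].astype(int) for i in range(3)]
ok=D['d']>0
b=ok&(abs(X-608)<15)&(abs(Y+5)<18); print("button z",b.sum(),np.percentile(P[...,2][b],[5,50,95]))
g=ok&(H>40)&(H<90)&(S>80)&(abs(P[...,2]-61.5)<4)
print("guide",np.percentile(Y[g],[0.3,99.7]),"z",np.median(P[...,2][g])); butt(D,0,384)
E
```

```text
time_s: 13.05
eef_pos: [0.4927, 0.2083, 0.2373]
eef_rot: [0.0, 0.65, 0.76, 0.0]
wrist_force: [0.3, -1.0, 0.7]
opening: 0.003
button z 837 [64.37266018 65.42545325 66.53399719]
guide [-49.53982618  40.07913597] z 61.18054477952761
X 512.6760047564987 543.1118971193204 Y [38.5450061  38.82968131 39.07108749 39.30071856] z 38.21060980333748
```

View pics/j_wrist.png

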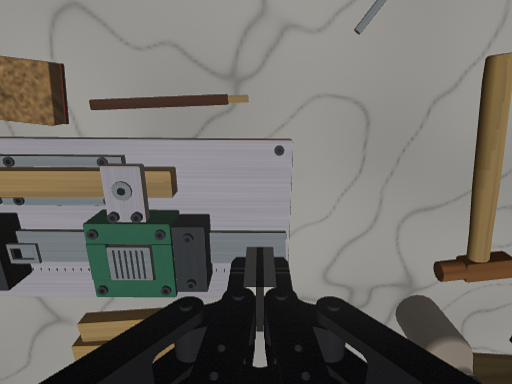

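View pics/i_top.png

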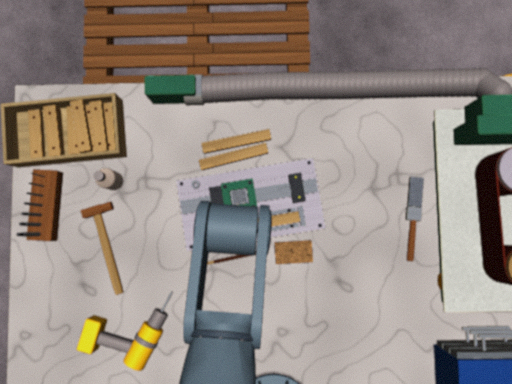

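```bash
python3 -c "
from bench import ctrl
print(ctrl.hand_in())"
```

```text
the job is handed in; nothing more can be done
None
```

The blank is home against the end plate, and the guide is locked at the boring stop with its button up. I handed the job in at about 13 s; no verdict is given.

- **Blank:** I pushed it about 35 mm with shut fingertips until it stopped. The force then rose to 9.5 N with no further movement. The last picture puts its butt at 39.3 mm along the rail axis, against 39.1 mm expected for home.
- **Guide:** I held the button on its bottom stop (about 23 N, height steady) for the whole slide of about 98 mm. Movement stopped at the boring stop, and I then lifted straight up. The guide's face now measures 39.6 to 40.1 mm and the stop's face was at about 39.7 mm, so they meet within measuring error.
- **Button:** it sprang back up, with its top about 4.2 mm above the guide (4 mm expected).
- **Rest of the bench:** the other things look unmoved in the last pictures. The arm stands clear, with the fingertips at about 0.21 m and the wrist force near zero.

No check failed. Camera heights read about 1 mm low throughout, which is within the calibration error. I did not test the latch by pushing the guide back; that it is locked rests on the button being fully up with the guide at the stop.

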